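Strip a centrifuge's swing-out rotor on its bench stand

ROBOT

A 6-joint arm with a two-finger parallel gripper is mounted at the origin on the work surface. World frame = base frame: x ahead of the robot, y to its left, z up, the work surface at z = 0. Lengths are in mm, angles in degrees, forces in N, time in s.
With the tool pointing down it reaches from about 300 to 850 mm from the base axis. Payload 4.2 kg.
Tool frame: the origin (TCP) lies midway between the tips of the shut fingers; the grasp point (between the pads) lies 19 mm behind it (env.grasp_offset is the distance from the TCP to the grasp point, in mm); z points along the fingers, y is the line along which they close (so a half turn about z gives the same grasp; the last joint's range is limited). The gripper opens to 91 mm and grips with 3 to 60 N. Pads are 32 mm wide; open, the fingers measure 118 mm over their backs; the gripper's body (76 mm by 178 mm) begins 60 mm behind the grasp point.
Start: joints at [69.213, 18.312, 89.639, -0, 72.044, -1.146], TCP at [193.275, 541.561, 213.976] pointing down, gripper open.
Joint ranges: [-177.97, 177.97], [-48.28, 115.42], [12.27, 149.76], [-77.06, 257.06], [2.81, 150.46], [-146.56, 146.56]. Speed limits (degrees/s): [147.25, 147.25, 180, 180, 180, 180].

INTERFACE

Orientations are given as [roll, pitch, yaw] about the fixed x, y, z axes, in that order (R = Rz(yaw) Ry(pitch) Rx(roll)).
In Python, from workcell import env, optics gives the robot as it stands. The module is installed in compiled form; this text tells all that it offers.
- The arm moves only by the tool send_rows, never from a script. Its argument "targets" is a list that holds one entry, the list of rows, each a list of 7 numbers: the turn, a rotation vector about the world's x, y, z scaled (see below), then the shift along the world's x, y, z scaled (see below), then the closure, from -1 (fully open) to 1 (shut). In form: [[[rx, ry, rz, x, y, z, gripper], ...]]. A call has 1 to 12 rows; each row shifts and turns the commanded pose from where the row before left it; what a row does not reach is not made up. The controller multiplies each number of a shift by 0.2 m and each number of a turn by pi/2 rad. A row lasts 1/10 s, in which the tool goes at most 50 mm and 8.59 degrees, less where a joint would pass 70% of its speed; a pose out of reach is approached as far as the arm can. A call with a number of a shift or a turn outside -1 to 1 is refused whole. A call with a gripper value outside its range is refused whole. The fingers move at their own pace and stop on an object; "grip_force" is the grip in N (left out, the last holds). Time passes only in rows, so rows that do not move let the fingers close. It gives the time, the measured TCP pose, the force, the opening and the grip force at its end, in the units of the state.
- env.state(): the state, without advancing time (a new reading comes with each control period).
- optics.grab_frame(name): name is "scene" or "top" or "wrist"; returns (picture, depth): 480x640x3 uint8, red, green, blue; 480x640 float32, mm along the optical axis (not along the pixel's ray), 0 where there is no reading.
- optics.camera_info(name): a dict with "camera_matrix" (3x3 intrinsics, pixels), "R" (3x3) and "t" (3): a world point X has camera coordinates R X + t; the wrist camera has in their place "mount" (4x4, takes a point from camera to tool coordinates, whose origin is the TCP and whose axes are the flange's). Camera axes: x right, y down, z forward; pixel columns grow to the right and rows downward; lengths in mm; the calibration is good to about 2 mm. A picture is of the moment at which its call begins: read the wrist's pose just before it. camera_info takes no time and is no camera call.
- env.job_done(): hands the job in; it is judged then, once.
Trained networks look in the newest picture that a camera, given by its name, has taken for a name from the list of things; names that differ only in an ending like _2 or _b are one class to them, and where a whole thing is asked for, a point or a joint stands for the part that bears it (a point fixed in the world has none). Each returns a list of dicts, best first, with "conf" (0 to 1); they miss things now and then, are a little off and sometimes report something else, mostly with a low value. They report only what shows in the picture. A call takes as long as a camera call. They do not tell look-alikes from the thing itself.
- optics.silhouettes(camera, name): "mask" (480x640 bool, what is visible of it) and "at" ([column, row] in pixels, amid what is visible of it).
- optics.place_of(camera, name): "at" ([column, row] in pixels: a listed point, or the origin of a listed thing).
The state is a dict: "time_s": time; "qpos": joint angles; "qvel": joint speeds; "effort": joint torques, N m; "ee_pos": TCP position; "ee_rot": TCP orientation; "force": force on the tool from outside, world axes, zero at the start; "torque": the same for the moment, N m; "gripper_width": finger opening in mm; "gripper_force": force on a finger pad.
Only numpy, scipy, OpenCV 4.12 (cv2) and the standard library are available. Lean on these libraries where they do the work, as an engineer would, in place of code of your own. Each camera call takes 0.05 s, during which the arm holds its last target. There are 200 camera calls.

TASK

The run is over: lift every capped bucket up off its pins on the rotor and stand it upright in the steel tray, one bucket to a cell near the cell's middle, with its two lugs pointing across the tray (along its short side) so that the rows are neat, and never let a bucket tip over. Only when all the buckets are in the tray, lift the bare rotor off its spindle by the black knob and set it upright in the middle of the round rubber mat; then push the black protecting thimble fully down over the bare spindle. Leave the other things on the bench where they are.

Things in the scene. Friction and masses are not known exactly. Their poses are not given: they have to be found in the camera images.
- bucket1_mid (a point): capped aluminium centrifuge bucket (None if absent): cylinder 40 mm across, 104 mm tall; top 20 mm is a grey cap 44 mm across; 140 g. Lugs on its +y and -y sides reach 30 mm from its axis, 55 to 71 mm above its underside; their notches, open below, hang on two rotor pins: off after 12 mm straight up. Point: on its axis 52 mm above its underside, half-way up; z up the axis
- bucket2_mid (a point): capped aluminium centrifuge bucket (None if absent): cylinder 40 mm across, 104 mm tall; top 20 mm is a grey cap 44 mm across; 140 g. Lugs on its +y and -y sides reach 30 mm from its axis, 55 to 71 mm above its underside; their notches, open below, hang on two rotor pins: off after 12 mm straight up. Point: on its axis 52 mm above its underside, half-way up; z up the axis
- bucket3_mid (a point): capped aluminium centrifuge bucket (None if absent): cylinder 40 mm across, 104 mm tall; top 20 mm is a grey cap 44 mm across; 140 g. Lugs on its +y and -y sides reach 30 mm from its axis, 55 to 71 mm above its underside; their notches, open below, hang on two rotor pins: off after 12 mm straight up. Point: on its axis 52 mm above its underside, half-way up; z up the axis
- bucket4_mid (a point): capped aluminium centrifuge bucket (None if absent): cylinder 40 mm across, 104 mm tall; top 20 mm is a grey cap 44 mm across; 140 g. Lugs on its +y and -y sides reach 30 mm from its axis, 55 to 71 mm above its underside; their notches, open below, hang on two rotor pins: off after 12 mm straight up. Point: on its axis 52 mm above its underside, half-way up; z up the axis
- bucket5_mid (a point): capped aluminium centrifuge bucket (None if absent): cylinder 40 mm across, 104 mm tall; top 20 mm is a grey cap 44 mm across; 140 g. Lugs on its +y and -y sides reach 30 mm from its axis, 55 to 71 mm above its underside; their notches, open below, hang on two rotor pins: off after 12 mm straight up. Point: on its axis 52 mm above its underside, half-way up; z up the axis
- bucket6_mid (a point): capped aluminium centrifuge bucket (None if absent): cylinder 40 mm across, 104 mm tall; top 20 mm is a grey cap 44 mm across; 140 g. Lugs on its +y and -y sides reach 30 mm from its axis, 55 to 71 mm above its underside; their notches, open below, hang on two rotor pins: off after 12 mm straight up. Point: on its axis 52 mm above its underside, half-way up; z up the axis
- rotor_mid (a point): rotor head, 800 g, 74 mm tall: aluminium hub 60 mm across, 38 mm tall; on it an upright black cylindrical knob 30 mm across, 38 to 74 mm above the underside; six arms to 108 mm from the axis, 15 to 31 mm up, with pins. A bore 22 mm wide, 38 mm deep from below sits loosely on the spindle: off after 33 mm straight up. Point: on its axis 37 mm above the underside; z up
- spindle_foot (a point): foot of the spindle of the fixed bench stand, on its axis: a grey base 116 mm across, a steel column ending in a flat shoulder 56 mm across, 62 mm above the bench (this point is at the shoulder's height), from which the spindle, 20 mm across with a bevelled tip, rises 32 mm
- tray: loose steel carrying tray, 0.9 kg, 230 mm long (its x) by 156 mm wide (its y), with six square cells, 3 along x by 2 along y, inside 71 by 72 mm, pitch 75 by 76 mm; rim and dividers 18 mm high, floor 4 mm thick; origin in the middle of its underside
- cell1 (a point): middle of the floor of a cell of the tray, at its -x end, on its -y side, 4 mm above the bench; axes as the tray
- cell2 (a point): middle of the floor of a cell of the tray, at its -x end, on its +y side, 4 mm above the bench; axes as the tray
- cell3 (a point): middle of the floor of a cell of the tray, half-way along, on its -y side, 4 mm above the bench; axes as the tray
- cell4 (a point): middle of the floor of a cell of the tray, half-way along, on its +y side, 4 mm above the bench; axes as the tray
- cell5 (a point): middle of the floor of a cell of the tray, at its +x end, on its -y side, 4 mm above the bench; axes as the tray
- cell6 (a point): middle of the floor of a cell of the tray, at its +x end, on its +y side, 4 mm above the bench; axes as the tray
- mat: a loose round black rubber mat lying on the bench, 160 mm across and 5 mm thick (250 g); origin in the middle of its underside
- thimble_mid (a point): the spindle's protecting thimble: a black plastic cap like a top hat, standing brim down on the bench, crown 37 mm across, 42 mm tall, 40 g, brim 60 mm across and 5 mm thick, closed on top, with a bore 26 mm wide and 36 mm deep from below; seated, its brim rests on the shoulder of the stand. Point: on its axis, half-way up, 21 mm above its underside; z up
- beaker: a small glass beaker, 60 mm across, 75 mm tall: a bystander, to be left where it is; origin in the middle of its underside
- wash_bottle: a white wash bottle with red cap and spout, 56 mm across, 145 mm tall: a bystander, to be left where it is; origin in the middle of its underside
- jar: an amber jar, 52 mm across, 60 mm tall: a bystander, to be left where it is; origin in the middle of its underside
- timer: a small white bench timer, 50 x 70 x 22 mm: a bystander, to be left where it is; origin in the middle of its underside
Mind the look-alikes: they are no part of the job. What is shaped like the part that bears bucket2_mid but blue or purple is not meant.

How it is judged (in metres and radians):
On the way, in this order (a step that is already met when the one before it is completed fails the run):
1. every bucket stands upright in a cell of its own of the tray, lugs across it (((horizontal distance between bucket1_mid and cell1 below 0.018 m and z of bucket1_mid in the frame of cell1 between 0.046 and 0.057 m) or (horizontal distance between bucket1_mid and cell2 below 0.018 m and z of bucket1_mid in the frame of cell2 between 0.046 and 0.057 m) or (horizontal distance between bucket1_mid and cell3 below 0.018 m and z of bucket1_mid in the frame of cell3 between 0.046 and 0.057 m) or (horizontal distance between bucket1_mid and cell4 below 0.018 m and z of bucket1_mid in the frame of cell4 between 0.046 and 0.057 m) or (horizontal distance between bucket1_mid and cell5 below 0.018 m and z of bucket1_mid in the frame of cell5 between 0.046 and 0.057 m) or (horizontal distance between bucket1_mid and cell6 below 0.018 m and z of bucket1_mid in the frame of cell6 between 0.046 and 0.057 m)) and angle between each of bucket1_mid, bucket2_mid, bucket3_mid, bucket4_mid, bucket5_mid, bucket6_mid's own z axis and vertical below 0.12 rad and angle between the y axis of each of bucket1_mid, bucket2_mid, bucket3_mid, bucket4_mid, bucket5_mid, bucket6_mid and the y axis of cell1, either way round below 0.35 rad and linear speed of each of bucket1, bucket2, bucket3, bucket4, bucket5, bucket6 below 0.03 m/s and ((horizontal distance between bucket2_mid and cell1 below 0.018 m and z of bucket2_mid in the frame of cell1 between 0.046 and 0.057 m) or (horizontal distance between bucket2_mid and cell2 below 0.018 m and z of bucket2_mid in the frame of cell2 between 0.046 and 0.057 m) or (horizontal distance between bucket2_mid and cell3 below 0.018 m and z of bucket2_mid in the frame of cell3 between 0.046 and 0.057 m) or (horizontal distance between bucket2_mid and cell4 below 0.018 m and z of bucket2_mid in the frame of cell4 between 0.046 and 0.057 m) or (horizontal distance between bucket2_mid and cell5 below 0.018 m and z of bucket2_mid in the frame of cell5 between 0.046 and 0.057 m) or (horizontal distance between bucket2_mid and cell6 below 0.018 m and z of bucket2_mid in the frame of cell6 between 0.046 and 0.057 m)) and ((horizontal distance between bucket3_mid and cell1 below 0.018 m and z of bucket3_mid in the frame of cell1 between 0.046 and 0.057 m) or (horizontal distance between bucket3_mid and cell2 below 0.018 m and z of bucket3_mid in the frame of cell2 between 0.046 and 0.057 m) or (horizontal distance between bucket3_mid and cell3 below 0.018 m and z of bucket3_mid in the frame of cell3 between 0.046 and 0.057 m) or (horizontal distance between bucket3_mid and cell4 below 0.018 m and z of bucket3_mid in the frame of cell4 between 0.046 and 0.057 m) or (horizontal distance between bucket3_mid and cell5 below 0.018 m and z of bucket3_mid in the frame of cell5 between 0.046 and 0.057 m) or (horizontal distance between bucket3_mid and cell6 below 0.018 m and z of bucket3_mid in the frame of cell6 between 0.046 and 0.057 m)) and ((horizontal distance between bucket4_mid and cell1 below 0.018 m and z of bucket4_mid in the frame of cell1 between 0.046 and 0.057 m) or (horizontal distance between bucket4_mid and cell2 below 0.018 m and z of bucket4_mid in the frame of cell2 between 0.046 and 0.057 m) or (horizontal distance between bucket4_mid and cell3 below 0.018 m and z of bucket4_mid in the frame of cell3 between 0.046 and 0.057 m) or (horizontal distance between bucket4_mid and cell4 below 0.018 m and z of bucket4_mid in the frame of cell4 between 0.046 and 0.057 m) or (horizontal distance between bucket4_mid and cell5 below 0.018 m and z of bucket4_mid in the frame of cell5 between 0.046 and 0.057 m) or (horizontal distance between bucket4_mid and cell6 below 0.018 m and z of bucket4_mid in the frame of cell6 between 0.046 and 0.057 m)) and ((horizontal distance between bucket5_mid and cell1 below 0.018 m and z of bucket5_mid in the frame of cell1 between 0.046 and 0.057 m) or (horizontal distance between bucket5_mid and cell2 below 0.018 m and z of bucket5_mid in the frame of cell2 between 0.046 and 0.057 m) or (horizontal distance between bucket5_mid and cell3 below 0.018 m and z of bucket5_mid in the frame of cell3 between 0.046 and 0.057 m) or (horizontal distance between bucket5_mid and cell4 below 0.018 m and z of bucket5_mid in the frame of cell4 between 0.046 and 0.057 m) or (horizontal distance between bucket5_mid and cell5 below 0.018 m and z of bucket5_mid in the frame of cell5 between 0.046 and 0.057 m) or (horizontal distance between bucket5_mid and cell6 below 0.018 m and z of bucket5_mid in the frame of cell6 between 0.046 and 0.057 m)) and ((horizontal distance between bucket6_mid and cell1 below 0.018 m and z of bucket6_mid in the frame of cell1 between 0.046 and 0.057 m) or (horizontal distance between bucket6_mid and cell2 below 0.018 m and z of bucket6_mid in the frame of cell2 between 0.046 and 0.057 m) or (horizontal distance between bucket6_mid and cell3 below 0.018 m and z of bucket6_mid in the frame of cell3 between 0.046 and 0.057 m) or (horizontal distance between bucket6_mid and cell4 below 0.018 m and z of bucket6_mid in the frame of cell4 between 0.046 and 0.057 m) or (horizontal distance between bucket6_mid and cell5 below 0.018 m and z of bucket6_mid in the frame of cell5 between 0.046 and 0.057 m) or (horizontal distance between bucket6_mid and cell6 below 0.018 m and z of bucket6_mid in the frame of cell6 between 0.046 and 0.057 m))), for 0.2 s.
2. the bare rotor stands upright in the middle of the rubber mat (horizontal distance between rotor_mid and mat below 0.04 m and z of rotor_mid in the frame of mat between 0.036 and 0.048 m and angle between rotor_mid's own z axis and vertical below 0.1 rad and linear speed of rotor below 0.03 m/s), for 0.2 s.
3. the thimble sits fully down over the spindle (horizontal distance between thimble_mid and spindle_foot below 0.008 m and z of thimble_mid in the frame of spindle_foot below 0.025 m and angle between thimble_mid's own z axis and vertical below 0.12 rad and linear speed of thimble below 0.03 m/s), for 0.2 s.
At the end, for the whole second after the job is handed in: at rest: each bucket on the tray floor within 18 mm of a cell's middle, upright within 7 deg, lugs within 20 deg of the tray's short side; the rotor on the mat within 40 mm of its centre, upright within 6 deg; the thimble over the spindle, its brim within 4 mm of the shoulder (all of step 1 and all of step 2 and all of step 3); the robot touches nothing.
It fails at once if a bystander is pushed more than 3 cm from its place (distance of any of beaker, wash_bottle, jar, timer from where it was at the start of the episode above 0.03 m).
It fails at once if a bucket tips over (more than about 60 degrees) (angle between any of bucket1_mid, bucket2_mid, bucket3_mid, bucket4_mid, bucket5_mid, bucket6_mid's own z axis and vertical above 1.05 rad).
Of bucket1, bucket2, bucket3, bucket4, bucket5, bucket6 only 4 to 6 are there at a start; the rules pass over those that are not, and their reading is None.
At some moment in a run one of thimble, mat may be knocked a few centimetres aside while the robot is not near it.
It also fails if it takes over 210 s, if anything falls off the work surface, if the arm or the gripper's body presses on something with over 40 N, if the wrist force passes 120 N, or if a joint passes its speed limit or range.

## Working session

There is one attempt and no reset: what is moved stays moved. The work goes in short steps, Python scripts to look and compute and a tool call to move; the robot and the scene stay as the last step left them, time stands still between calls to the robot, and variables do not carry over. Pictures are saved under pics/ and viewed, at most 14 in all, crops included, and the job is handed in when it is done.

Besides the shell and the picture viewer there is one more tool, called after "Emit:" by a JSON object that holds its "name" and its "arguments", one argument or row to a line. send_rows: Moves the arm, as the interface text tells. Its arguments: {"type":"object","properties":{"targets":{"type":"array"},"grip_force":{"type":"number"}},"required":["targets"]}

```bash
mkdir -p pics
python3 - <<'E'
from workcell import env, optics
import cv2,numpy as np
for n in ("scene","top"):
    p,d=optics.grab_frame(n); cv2.imwrite(f"pics/{n}0.png",p[:,:,::-1]); np.save(f"{n}0.npy",d)
    c=optics.camera_info(n); print(n,np.round(c["camera_matrix"],1).tolist(),np.round(c["R"],4).tolist(),np.round(c["t"],1).tolist())
c=optics.camera_info("wrist");print(np.round(c["camera_matrix"],1).tolist(),np.round(c["mount"],4).tolist())
print(env.state(),env.grasp_offset)
E
```

```text
scene [[591.8, 0.0, 321.8], [0.0, 591.8, 242.8], [0.0, 0.0, 1.0]] [[-0.6621, 0.7493, 0.0104], [0.4698, 0.4258, -0.7733], [-0.5839, -0.5071, -0.634]] [384.9, -188.9, 1656.8]
top [[445.0, 0.0, 318.6], [0.0, 445.0, 239.0], [0.0, 0.0, 1.0]] [[0.0171, -0.9998, -0.0115], [-0.9981, -0.0164, -0.0597], [0.0595, 0.0125, -0.9982]] [-25.2, 549.2, 1182.0]
[[421.6, 0.0, 318.3], [0.0, 421.6, 242.4], [0.0, 0.0, 1.0]] [[-0.0005, -0.9579, -0.2872, 80.8952], [1.0, -0.0004, -0.0005, -0.2625], [0.0004, -0.2872, 0.9579, -170.2366], [0.0, 0.0, 0.0, 1.0]]
{'time_s': 0.1, 'qpos': array([ 6.92106867e+01,  1.83477325e+01,  8.96969210e+01, -1.70618090e-03,
        7.20457962e+01, -1.14653366e+00]), 'qvel': array([-0.03114735, -0.11033919, -0.12134485, -0.06836603,  0.00409204,
        0.06197533]), 'effort': array([ 2.37057384e-04, -4.13336527e+01, -2.32509398e+01,  7.29687628e-02,
        4.22728155e-02, -5.99728787e-05]), 'ee_pos': array([193.14617134, 541.12043856, 213.22373703]), 'ee_rot': array([-1.79909536e+02, -1.87910564e-04,  1.60357747e+02]), 'force': array([-1.41191512,  0.00720506, -0.34612548]), 'torque': array([ 0.0100774 , -0.01989423,  0.02040389]), 'gripper_force': 0.0, 'gripper_width': 90.85669418135949} 18.8
```

View pics/top0.png

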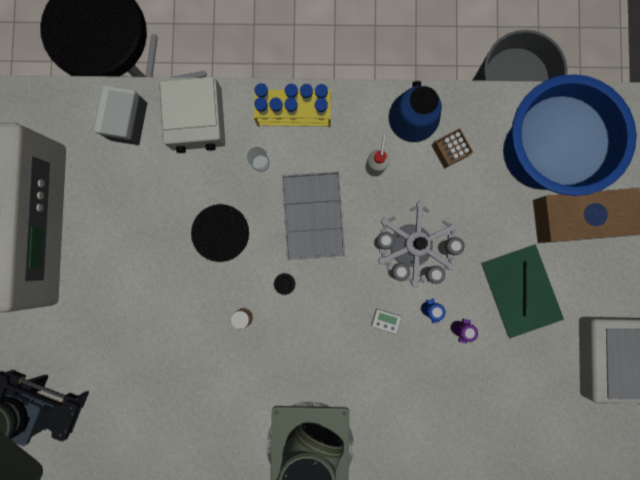

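View pics/scene0.png

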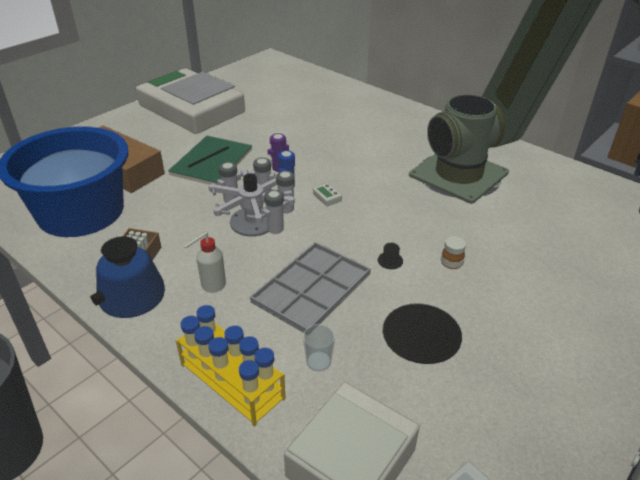

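The top picture shows the rotor knob at (420,243) and four grey-capped buckets at (386,241), (455,246), (401,271) and (436,274). The tray is at (313,215), the mat at (220,232) and the thimble at (285,284). The blue (436,312) and purple (468,331) bucket shapes stand on the bench. They're look-alikes and will be left alone.

```bash
cat > h.py <<'E'
from workcell import env, optics
import cv2,numpy as np
from scipy.spatial.transform import Rotation as Ro
def cam(n,st=None):
    c=optics.camera_info(n);K=np.array(c["camera_matrix"])
    if n=="wrist":
        st=st or env.state();Rt=Ro.from_euler("xyz",st["ee_rot"],degrees=True).as_matrix();M=np.array(c["mount"])
        R=(Rt@M[:3,:3]).T; C=Rt@M[:3,3]+st["ee_pos"]; return K,R,-R@C
    return K,np.array(c["R"]),np.array(c["t"])
def ray(n,uv,z,P=None):
    K,R,t=P or cam(n); C=-R.T@t; d=R.T@np.linalg.solve(K,[uv[0],uv[1],1.]); return C+d*(z-C[2])/d[2]
def proj(n,X,P=None):
    K,R,t=P or cam(n); p=K@(R@np.asarray(X,float)+t); return p[:2]/p[2]
def cloud(n,d,P=None):
    K,R,t=P or cam(n); v,u=np.mgrid[:480,:640]; r=np.stack([u,v,np.ones_like(u)],-1)@np.linalg.inv(K).T
    return (r*d[...,None]-t)@R
E
python3 - <<'E'
from h import *
H=dict(rotor_mid=99,tray=0,mat=0,thimble_mid=21,spindle_foot=62,beaker=0,wash_bottle=0,jar=0,timer=0,bucket2_mid=80,cell1=4,cell2=4,cell5=4,cell6=4)
for n in ("top","scene"):
    optics.grab_frame(n)
    for k,z in H.items():
        for r in optics.place_of(n,k)[:8]:
            if r["conf"]>.3: print(n,k,round(r["conf"],2),np.round(r["at"]),np.round(ray(n,r["at"],z)))
W=cloud("top",np.load("top0.npy"))
for uv in [(420,243),(386,241),(455,246),(401,271),(436,274),(285,284),(436,312)]:
    w=W[uv[1]-3:uv[1]+4,uv[0]-3:uv[0]+4].reshape(-1,3); print(uv,np.round(np.median(w,0)),np.round(w[:,2].max()))
g=cv2.imread("pics/top0.png")[130:370,240:510]; cv2.imwrite("pics/c1.png",cv2.resize(g,None,fx=2.5,fy=2.5,interpolation=cv2.INTER_CUBIC))
E
```

```text
top rotor_mid 0.72 [414. 241.] [ 544. -256.   99.]
top rotor_mid 0.58 [418. 241.] [ 543. -265.   99.]
top tray 0.83 [311. 218.] [607.   6.   0.]
top mat 0.68 [221. 235.] [558. 252.   0.]
top thimble_mid 0.92 [281. 282.] [434.  82.  21.]
top spindle_foot 0.91 [415. 243.] [ 540. -265.   62.]
top beaker 0.94 [262. 162.] [762. 146.   0.]
top wash_bottle 0.57 [308. 219.] [606.  15.   0.]
top wash_bottle 0.56 [374. 167.] [ 752. -166.    0.]
top wash_bottle 0.33 [415. 244.] [ 541. -277.    0.]
top jar 0.9 [244. 319.] [332. 182.   0.]
top timer 0.66 [385. 318.] [ 339. -198.    0.]
top bucket2_mid 0.82 [432. 310.] [ 372. -306.   80.]
top bucket2_mid 0.58 [430. 274.] [ 463. -301.   80.]
top cell1 0.91 [296. 190.] [684.  48.   4.]
top cell1 0.81 [331. 239.] [550. -48.   4.]
top cell1 0.77 [303. 244.] [536.  27.   4.]
top cell1 0.73 [299. 218.] [607.  39.   4.]
top cell1 0.6 [327. 184.] [703. -36.   4.]
top cell1 0.59 [325. 213.] [622. -32.   4.]
top cell2 0.91 [296. 190.] [684.  48.   4.]
top cell2 0.81 [331. 239.] [550. -48.   4.]
top cell2 0.77 [303. 244.] [536.  27.   4.]
top cell2 0.73 [299
[... 1876 characters left out ...]
4 [345. 273.] [530.  25.   4.]
scene cell5 0.82 [319. 261.] [540. -46.   4.]
scene cell5 0.79 [328. 292.] [603.  38.   4.]
scene cell5 0.74 [296. 280.] [621. -41.   4.]
scene cell5 0.56 [276. 296.] [688. -37.   4.]
scene cell6 0.94 [345. 273.] [530.  25.   4.]
scene cell6 0.82 [319. 261.] [540. -46.   4.]
scene cell6 0.79 [328. 292.] [603.  38.   4.]
scene cell6 0.74 [296. 280.] [621. -41.   4.]
scene cell6 0.56 [276. 296.] [688. -37.   4.]
(420, 243) [ 537. -262.  136.] 140.0
(386, 241) [ 541. -181.  128.] 1212.0
(455, 246) [ 531. -349.  128.] 132.0
(401, 271) [ 468. -219.  128.] 133.0
(436, 274) [ 463. -303.  128.] 131.0
(285, 284) [429.  70.  42.] 47.0
(436, 312) [ 369. -309.  105.] 109.0
```

View pics/c1.png

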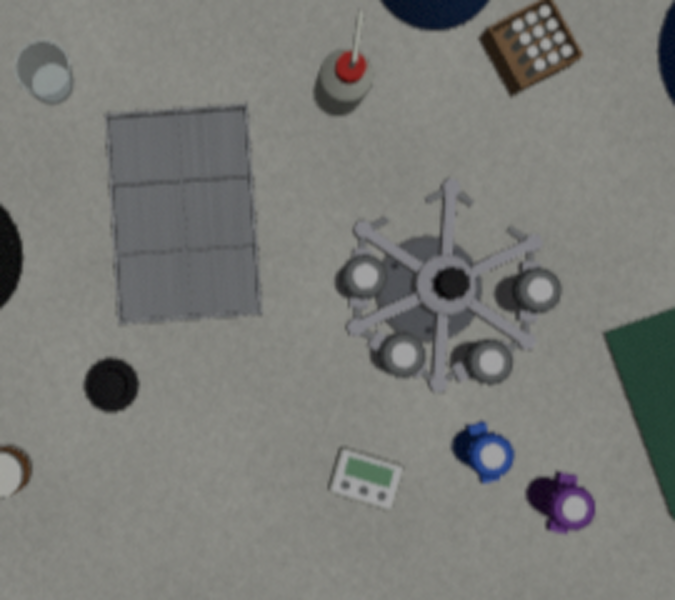

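In the crop, four grey buckets hang on the rotor: left (365,277), lower left (403,354), lower right (490,360) and right (538,290). Their caps are at z≈128. The blue and purple ones stand on the bench at z≈105, so they aren't meant. I'll move above the rotor for a close look.

Emit:
{"name": "send_rows", "arguments": {
  "targets": [
    [[0, 0, -0.089, 0.0955, -0.223, 0.0333, -1], [0, 0, -0.089, 0.0955, -0.223, 0.0333, -1], [0, 0, -0.089, 0.0955, -0.223, 0.0333, -1], [0, 0, -0.089, 0.0955, -0.223, 0.0333, -1], [0, 0, -0.089, 0.0955, -0.223, 0.0333, -1], [0, 0, -0.089, 0.0955, -0.223, 0.0333, -1], [0, 0, -0.089, 0.0955, -0.223, 0.0333, -1], [0, 0, -0.089, 0.0955, -0.223, 0.0333, -1], [0, 0, -0.089, 0.0955, -0.223, 0.0333, -1], [0, 0, -0.089, 0.0955, -0.223, 0.0333, -1], [0, 0, -0.089, 0.0955, -0.223, 0.0333, -1], [0, 0, -0.089, 0.0955, -0.223, 0.0333, -1]]
  ]
}}

```text
time_s: 2.8
ee_pos: [422.8, 4.4, 294.5]
ee_rot: [179.9, -0.0, 63.9]
force: [0.7, -0.3, -0.1]
gripper_width: 90.9
gripper_force: 0.0
```

Emit:
{"name": "send_rows", "arguments": {
  "targets": [
    [[0, 0, 0, 0.0955, -0.223, 0.0333, -0.4], [0, 0, 0, 0.0955, -0.223, 0.0333, -0.4], [0, 0, 0, 0.0955, -0.223, 0.0333, -0.4], [0, 0, 0, 0.0955, -0.223, 0.0333, -0.4], [0, 0, 0, 0.0955, -0.223, 0.0333, -0.4], [0, 0, 0, 0.0955, -0.223, 0.0333, -0.4], [0, 0, 0, 0, 0, 0, -0.4], [0, 0, 0, 0, 0, 0, -0.4], [0, 0, 0, 0, 0, 0, -0.4]]
  ]
}}

```text
time_s: 3.7
ee_pos: [536.6, -260.2, 333.8]
ee_rot: [-180.0, -0.0, 64.3]
force: [0.2, -0.2, 0.6]
gripper_width: 63.9
gripper_force: 0.0
```

Run:
```python
from h import *
st=env.state();p,d=optics.grab_frame("wrist");cv2.imwrite("pics/w1.png",p[:,:,::-1]);np.save("w1.npy",d)
print(st["ee_pos"],st["ee_rot"],st["gripper_width"],st["qpos"])
P=cam("wrist",st);np.savez("w1P.npz",*P)
for k in("rotor_mid","bucket2_mid"):
    for r in optics.place_of("wrist",k):print(k,round(r["conf"],2),np.round(r["at"]),np.round(ray("wrist",r["at"],99 if k[0]=="r" else 76,P),1))
W=cloud("wrist",d,P)
for name,c in dict(knob=(537,-262,136),a=(541,-181,128),b=(531,-349,128),c=(468,-219,128),d=(463,-303,128)).items():
    m=(abs(W[...,2]-c[2])<5)&(np.hypot(W[...,0]-c[0],W[...,1]-c[1])<40)
    pts=W[m]
    if len(pts)<20: print(name,len(pts));continue
    (x,y),r=cv2.minEnclosingCircle(pts[:,:2].astype(np.float32)); print(name,len(pts),np.round(np.median(pts,0),1),round(x,1),round(y,1),round(r,1))
```

```text
[ 536.60947661 -260.2250399   333.7679164 ] [-1.79953925e+02 -2.76187389e-02  6.42740763e+01] 63.92657387431845 [-2.69906223e+01  1.77287091e+01  7.35590339e+01  2.66013014e-02
  8.87589306e+01 -1.26529674e+00]
rotor_mid 0.83 [320. 204.] [ 537.8 -262.4   99. ]
bucket2_mid 0.94 [207. 294.] [ 381.  -302.8   76. ]
bucket2_mid 0.88 [271. 264.] [ 460.2 -302.4   76. ]
knob 875 [ 538.  -265.1  135.3] 537.7 -265.6 16.2
a 1987 [ 543.5 -180.7  126.5] 543.1 -181.1 21.9
b 1436 [ 532.9 -348.9  126.6] 532.0 -350.2 22.2
c 1717 [ 468.  -218.2  126.5] 467.1 -218.6 22.0
d 1450 [ 462.6 -302.4  126.5] 461.8 -303.3 22.1
```

View pics/w1.png

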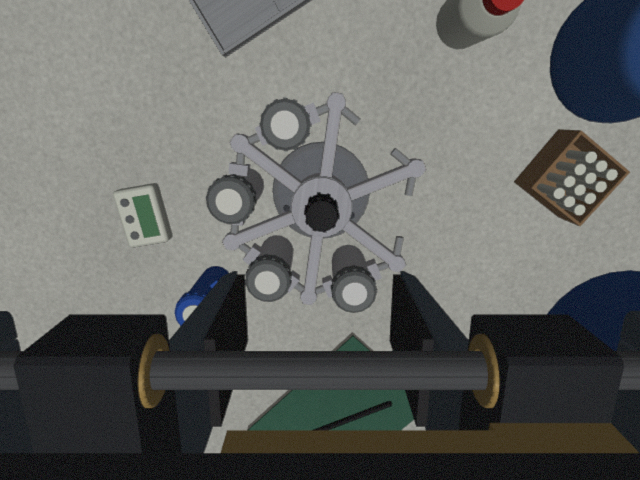

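The wrist picture shows the knob at (321,212) and the four bucket caps at (285,124), (231,199), (268,281) and (354,290). All four are 84.7 mm from the rotor axis at 60° steps, so the measurements agree. Next I'll measure the tray.

Run:
```python
from h import *
p,d=optics.grab_frame("top")
for r in optics.silhouettes("top","tray")[:2]:
    m=r["mask"].astype(np.uint8); c=max(cv2.findContours(m,0,1)[0],key=cv2.contourArea)[:,0]
    w=np.array([ray("top",u,15)[:2] for u in c],np.float32); rc=cv2.minAreaRect(w); b=cv2.boxPoints(rc)
    print(round(r["conf"],2),rc,np.round(b).tolist())
print([np.round(ray("top",u,18)[:2],1).tolist() for u in [(282.8,175.2),(338,172.4),(344.4,256),(288,259.6)]])
```

```text
0.65 ((613.5439453125, 1.189666748046875), (230.64906311035156, 156.58470153808594), 4.867636203765869) [[492.0, 69.0], [505.0, -87.0], [735.0, -67.0], [722.0, 89.0]]
[[721.4, 84.3], [731.3, -65.4], [505.0, -85.8], [492.8, 65.3]]
```

Tray: centre ≈ (613, 0), long axis at 4.9°. The first bucket is c at (467,-219). I'll grip it radially with yaw 56.3.

Emit:
{"name": "send_rows", "arguments": {
  "targets": [
    [[0, 0, -0.0222, -0.087, 0.052, -0.225, -0.4], [0, 0, -0.0222, -0.087, 0.052, -0.225, -0.4], [0, 0, -0.0222, -0.087, 0.052, -0.225, -0.4], [0, 0, -0.0222, -0.087, 0.052, -0.225, -0.4], [0, 0, 0, 0, 0, 0, -0.4], [0, 0, 0, 0, 0, 0, -0.4]]
  ],
  "grip_force": 35
}}

```text
time_s: 4.55
ee_pos: [467.7, -219.3, 154.3]
ee_rot: [180.0, -0.0, 56.3]
force: [1.0, -0.7, -0.2]
gripper_width: 64.1
gripper_force: 0.0
```

Emit:
{"name": "send_rows", "arguments": {
  "targets": [
    [[0, 0, 0, 0, 0.002, -0.1, -0.4], [0, 0, 0, 0, 0.002, -0.1, -0.4], [0, 0, 0, 0, 0, -0.065, -0.4], [0, 0, 0, 0, 0, 0, -0.4], [0, 0, 0, 0, 0, 0, 1], [0, 0, 0, 0, 0, 0, 1], [0, 0, 0, 0, 0, 0, 1], [0, 0, 0, 0, 0, 0, 1], [0, 0, 0, 0, 0, 0, 1], [0, 0, 0, 0, 0, 0.05, 1], [0, 0, 0, 0, 0, 0.05, 1], [0, 0, 0, 0, 0, 0.05, 1]]
  ],
  "grip_force": 35
}}

```text
time_s: 5.75
ee_pos: [467.0, -218.6, 131.6]
ee_rot: [-179.9, 0.0, 56.2]
force: [-0.3, -0.5, -1.1]
gripper_width: 43.0
gripper_force: 35.0
```

Emit:
{"name": "send_rows", "arguments": {
  "targets": [
    [[0, 0, 0, 0, 0, 0.21, 1], [0, 0, 0, 0, 0, 0.21, 1], [0, 0, 0.0536, 0.136, 0.1645, 0, 1], [0, 0, 0.0536, 0.136, 0.1645, 0, 1], [0, 0, 0.0536, 0.136, 0.1645, 0, 1], [0, 0, 0.0536, 0.136, 0.1645, 0, 1], [0, 0, 0.0536, 0.136, 0.1645, 0, 1], [0, 0, 0.0536, 0.136, 0.1645, 0, 1], [0, 0, 0.0536, 0.136, 0.1645, 0, 1], [0, 0, 0.0536, 0.136, 0.1645, 0, 1], [0, 0, 0, 0, 0, 0, 1], [0, 0, 0, 0, 0, 0, 1]]
  ]
}}

```text
time_s: 6.95
ee_pos: [684.8, 45.1, 214.5]
ee_rot: [-179.9, 0.0, 94.9]
force: [-0.9, 0.0, -1.6]
gripper_width: 43.3
gripper_force: 35.0
```

Run:
```python
from h import *
st=env.state();p,d=optics.grab_frame("wrist");cv2.imwrite("pics/w2.png",p[:,:,::-1])
print(st["ee_pos"],st["ee_rot"],st["gripper_width"],st["qpos"])
P=cam("wrist",st);np.savez("w2P.npz",*P)
```

```text
[684.7803832   45.11195488 214.53246819] [-1.79902848e+02  2.20414260e-02  9.49081996e+01] 43.344612883275495 [ 2.82141800e+00  2.86330064e+01  7.31088252e+01 -2.61016864e-02
  7.83544545e+01 -2.08147259e+00]
```

View pics/w2.png

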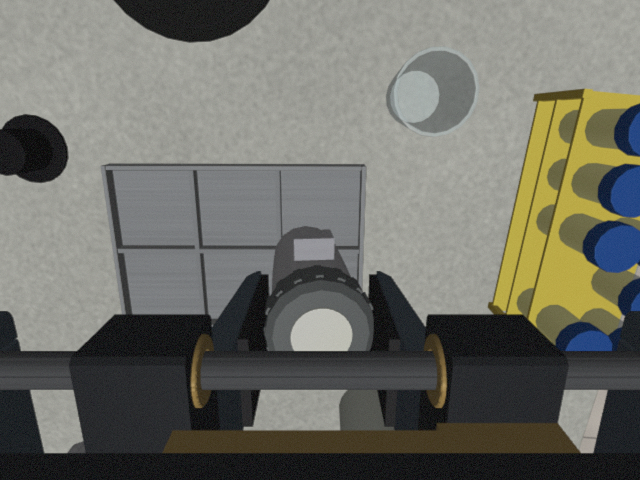

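The bucket is held upright over the tray, with its lug at (313,249) pointing across the tray. The tray rim corners are at (105,165) and (365,164), and the divider crossing is at (198,247). I'll check the tray pose from these.

Run:
```python
from h import *
P=[np.load("w2P.npz")[f"arr_{i}"] for i in range(3)]
for u in [(105,165),(365,164),(198,247),(280,246.5)]: print(u,np.round(ray("wrist",u,18,P)[:2],1))
```

```text
(105, 165) [498.4  69.7]
(365, 164) [721.4  89.7]
(198, 247) [578.5   2.3]
(280, 246.5) [652.9   9.2]
```

Emit:
{"name": "send_rows", "arguments": {
  "targets": [
    [[0, 0, 0, 0.008, 0.01, -0.2, 1], [0, 0, 0, 0, 0, -0.2, 1], [0, 0, 0, 0, 0, -0.2, 1], [0, 0, 0, 0, 0, -0.04, 1], [0, 0, 0, 0, 0, -0.014, 1], [0, 0, 0, 0, 0, 0, 1]]
  ]
}}

```text
time_s: 7.6
ee_pos: [686.8, 45.4, 85.2]
ee_rot: [179.9, 0.0, 94.8]
force: [-0.3, 0.0, -0.9]
gripper_width: 43.3
gripper_force: 35.0
```

Emit:
{"name": "send_rows", "arguments": {
  "targets": [
    [[0, 0, 0, 0, 0, -0.006, 1], [0, 0, 0, 0, 0, 0, 1], [0, 0, 0, 0, 0, 0, 1]]
  ]
}}

```text
time_s: 7.9
ee_pos: [687.5, 46.3, 84.2]
ee_rot: [179.9, 0.0, 94.8]
force: [0.1, 0.3, 2.7]
gripper_width: 43.5
gripper_force: 35.0
```

Emit:
{"name": "send_rows", "arguments": {
  "targets": [
    [[0, 0, 0, 0, 0, 0, -0.4], [0, 0, 0, 0, 0, 0, -0.4], [0, 0, 0, 0, 0, 0, -0.4], [0, 0, 0, 0, 0, 0.1, -0.4], [0, 0, 0, 0, 0, 0.23, -0.4], [0, 0, 0, 0, 0, 0.23, -0.4], [0, 0, 0.0265, -0.125, -0.1945, 0, -0.4], [0, 0, 0.0265, -0.125, -0.1945, 0, -0.4], [0, 0, 0.0265, -0.125, -0.1945, 0, -0.4], [0, 0, 0.0265, -0.125, -0.1945, 0, -0.4], [0, 0, 0.0265, -0.125, -0.1945, 0, -0.4], [0, 0, 0.0265, -0.125, -0.1945, 0, -0.4]]
  ]
}}

```text
time_s: 9.1
ee_pos: [535.4, -188.3, 194.9]
ee_rot: [180.0, 0.0, 109.3]
force: [0.8, -0.9, 0.4]
gripper_width: 63.6
gripper_force: 0.0
```

Emit:
{"name": "send_rows", "arguments": {
  "targets": [
    [[0, 0, 0.0265, -0.125, -0.1945, 0, -0.4], [0, 0, 0.0265, -0.125, -0.1945, 0, -0.4], [0, 0, 0.0265, -0.125, -0.1945, 0, -0.4], [0, 0, 0, 0, 0, -0.1, -0.4], [0, 0, 0, 0, 0, -0.1, -0.4], [0, 0, 0, 0, 0, 0, -0.4], [0, 0, 0, 0, 0, 0, -0.4]]
  ]
}}

```text
time_s: 9.8
ee_pos: [461.8, -303.7, 155.0]
ee_rot: [-180.0, -0.0, 116.3]
force: [-0.3, -0.4, 0.2]
gripper_width: 64.3
gripper_force: 0.0
```

Run:
```python
from h import *
st=env.state();p,d=optics.grab_frame("wrist")
P=cam("wrist",st);W=cloud("wrist",d,P)
for n,c in dict(a=(543.1,-181.1),b=(532,-350.2),d=(461.8,-303.3),knob=(537.6,-265.6)).items():
    z=136 if n=="knob" else 127
    m=(abs(W[...,2]-z)<5)&(np.hypot(W[...,0]-c[0],W[...,1]-c[1])<32); pts=W[m]
    if len(pts)>50:
        (x,y),r=cv2.minEnclosingCircle(pts[:,:2].astype(np.float32)); print(n,len(pts),np.round(np.median(pts,0),1),round(x,1),round(y,1),round(r,1))
p,d=optics.grab_frame("top");W=cloud("top",d)
m=(W[...,2]>95)&(W[...,2]<125)&(np.hypot(W[...,0]-687,W[...,1]-47)<50);print(m.sum(),np.round(np.median(W[m],0),1))
```

```text
a 7280 [ 539.8 -181.   126.6] 541.6 -180.5 22.7
b 2073 [ 528.6 -355.4  127. ] 530.9 -357.2 20.8
d 5295 [ 460.7 -301.2  126.6] 461.7 -302.9 22.2
knob 2930 [ 535.3 -264.6  135.4] 536.8 -265.1 16.6
249 [678.3  42.4 107.4]
```

Emit:
{"name": "send_rows", "arguments": {
  "targets": [
    [[0, 0, 0, 0, 0, -0.1, -0.4], [0, 0, 0, 0, 0, -0.1, -0.4], [0, 0, 0, 0, 0, -0.068, -0.4], [0, 0, 0, 0, 0, 0, -0.4], [0, 0, 0, 0, 0, 0, 1], [0, 0, 0, 0, 0, 0, 1], [0, 0, 0, 0, 0, 0, 1], [0, 0, 0, 0, 0, 0, 1], [0, 0, 0, 0, 0, 0.05, 1], [0, 0, 0, 0, 0, 0.05, 1], [0, 0, 0, 0, 0, 0.05, 1], [0, 0, 0, 0, 0, 0, 1]]
  ]
}}

```text
time_s: 11.1
ee_pos: [462.7, -304.5, 133.3]
ee_rot: [179.9, 0.2, 116.3]
force: [0.5, -0.9, -1.9]
gripper_width: 42.9
gripper_force: 35.0
```

Emit:
{"name": "send_rows", "arguments": {
  "targets": [
    [[0, 0, 0, 0, 0, 0.24, 1], [0, 0, 0, 0, 0, 0.24, 1], [0, 0, -0.0296, 0.0465, 0.2115, 0, 1], [0, 0, -0.0296, 0.0465, 0.2115, 0, 1], [0, 0, -0.0296, 0.0465, 0.2115, 0, 1], [0, 0, -0.0296, 0.0465, 0.2115, 0, 1], [0, 0, -0.0296, 0.0465, 0.2115, 0, 1], [0, 0, -0.0296, 0.0465, 0.2115, 0, 1], [0, 0, -0.0296, 0.0465, 0.2115, 0, 1], [0, 0, -0.0296, 0.0465, 0.2115, 0, 1], [0, 0, 0, 0, 0, -0.2, 1], [0, 0, 0, 0, 0, -0.2, 1]]
  ]
}}

```text
time_s: 12.3
ee_pos: [537.1, 36.3, 147.3]
ee_rot: [179.8, 0.0, 95.2]
force: [0.3, 0.0, -1.5]
gripper_width: 43.1
gripper_force: 35.0
```

Emit:
{"name": "send_rows", "arguments": {
  "targets": [
    [[0, 0, 0, 0, 0, -0.15, 1], [0, 0, 0, 0, 0, -0.07, 1], [0, 0, 0, 0, 0, 0, 1], [0, 0, 0, 0, 0, 0, 1]]
  ]
}}

```text
time_s: 12.7
ee_pos: [536.4, 34.7, 103.6]
ee_rot: [180.0, 0.0, 95.0]
force: [0.7, -0.8, -0.5]
gripper_width: 43.2
gripper_force: 35.0
```

Emit:
{"name": "send_rows", "arguments": {
  "targets": [
    [[0, 0, 0, 0, 0, -0.06, 1], [0, 0, 0, 0, 0, -0.03, 1], [0, 0, 0, 0, 0, 0, 1], [0, 0, 0, 0, 0, -0.005, 1], [0, 0, 0, 0, 0, 0, 1]]
  ]
}}

```text
time_s: 13.2
ee_pos: [536.3, 34.7, 84.4]
ee_rot: [180.0, 0.0, 95.0]
force: [0.8, -0.5, -1.2]
gripper_width: 43.1
gripper_force: 35.0
```

Emit:
{"name": "send_rows", "arguments": {
  "targets": [
    [[0, 0, 0, 0, 0, -0.007, 1], [0, 0, 0, 0, 0, 0, 1], [0, 0, 0, 0, 0, 0, -0.4], [0, 0, 0, 0, 0, 0, -0.4], [0, 0, 0, 0, 0, 0, -0.4], [0, 0, 0, 0, 0, 0.1, -0.4], [0, 0, 0, 0, 0, 0.245, -0.4], [0, 0, 0, 0, 0, 0.23, -0.4]]
  ]
}}

```text
time_s: 14.0
ee_pos: [535.5, 34.6, 198.5]
ee_rot: [-179.9, -0.0, 95.0]
force: [1.6, 0.0, -0.1]
gripper_width: 63.6
gripper_force: 0.0
```

Emit:
{"name": "send_rows", "arguments": {
  "targets": [
    [[0, 0, -0.0193, 0.006, -0.2155, 0, -0.4], [0, 0, -0.0193, 0.006, -0.2155, 0, -0.4], [0, 0, -0.0193, 0.006, -0.2155, 0, -0.4], [0, 0, -0.0193, 0.006, -0.2155, 0, -0.4], [0, 0, -0.0193, 0.006, -0.2155, 0, -0.4], [0, 0, 0, 0, 0, -0.22, -0.4], [0, 0, 0, 0, 0, 0, -0.4], [0, 0, 0, 0, 0, 0, -0.4]]
  ]
}}

```text
time_s: 14.8
ee_pos: [541.6, -180.5, 153.5]
ee_rot: [-179.9, -0.0, 86.3]
force: [0.4, 0.4, -0.4]
gripper_width: 64.1
gripper_force: 0.0
```

Run:
```python
from h import *
st=env.state();p,d=optics.grab_frame("wrist");print(st["qpos"])
P=cam("wrist",st);W=cloud("wrist",d,P)
for n,c in dict(a=(543.1,-181.1),b=(532,-350.2),knob=(537.6,-265.6)).items():
    z=136 if n=="knob" else 127
    m=(abs(W[...,2]-z)<5)&(np.hypot(W[...,0]-c[0],W[...,1]-c[1])<32); pts=W[m]
    if len(pts)>50:
        (x,y),r=cv2.minEnclosingCircle(pts[:,:2].astype(np.float32)); print(n,len(pts),np.round(np.median(pts,0),1),round(x,1),round(y,1),round(r,1))
p,d=optics.grab_frame("top");W=cloud("top",d);cv2.imwrite("pics/top2.png",cv2.resize(p[130:330,180:480,::-1],None,fx=2.6,fy=2.6))
for c in [(687,47),(536,34.5)]:
    m=(abs(W[...,2]-107)<4)&(np.hypot(W[...,0]-c[0],W[...,1]-c[1])<40);print(m.sum(),np.round(np.median(W[m],0),1))
```

```text
[-1.95939427e+01  2.05434650e+01  9.54379163e+01  1.34160726e-02
  6.41425581e+01 -1.59074875e+01]
a 5342 [ 544.  -178.4  126.6] 543.9 -180.6 22.2
knob 1019 [ 537.8 -255.7  135.1] 537.0 -263.4 16.0
206 [679.2  44.4 107.6]
214 [533.6  36.5 107.5]
```

View pics/top2.png

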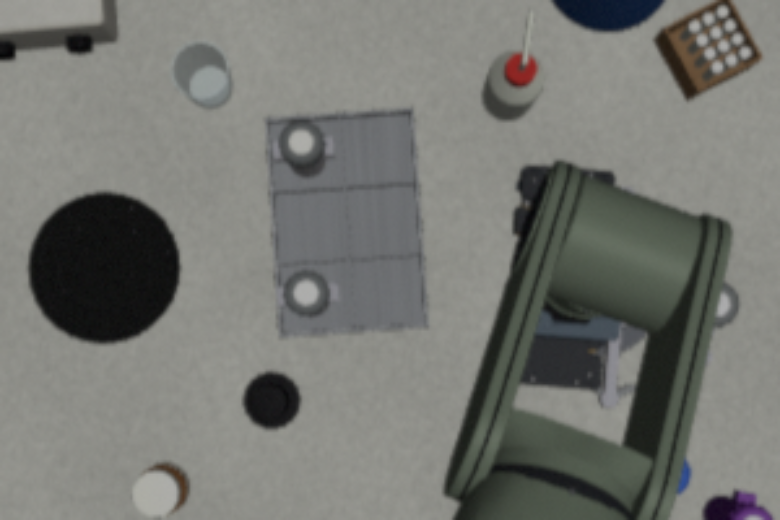

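Two buckets stand in their cells, at crop positions (303,145) and (306,293), with lugs across the tray. Bucket a is next.

Emit:
{"name": "send_rows", "arguments": {
  "targets": [
    [[0, 0, 0, 0.008, 0, -0.1, -0.4], [0, 0, 0, 0, 0, -0.1, -0.4], [0, 0, 0, 0, 0, -0.062, -0.4], [0, 0, 0, 0, 0, 0, -0.4], [0, 0, 0, 0, 0, 0, 1], [0, 0, 0, 0, 0, 0, 1], [0, 0, 0, 0, 0, 0, 1], [0, 0, 0, 0, 0, 0, 1], [0, 0, 0, 0, 0, 0.05, 1], [0, 0, 0, 0, 0, 0.05, 1], [0, 0, 0, 0, 0, 0.05, 1], [0, 0, 0, 0, 0, 0, 1]]
  ]
}}

```text
time_s: 16.1
ee_pos: [544.8, -181.3, 133.5]
ee_rot: [179.8, 0.1, 86.3]
force: [-0.2, -0.7, -1.4]
gripper_width: 43.0
gripper_force: 35.0
```

Emit:
{"name": "send_rows", "arguments": {
  "targets": [
    [[0, 0, 0, 0, 0, 0.23, 1], [0, 0, 0, 0, 0, 0.23, 1], [0, 0, -0.0903, 0.0368, 0.073, 0, 1], [0, 0, -0.0903, 0.0368, 0.073, 0, 1], [0, 0, -0.0903, 0.0368, 0.073, 0, 1], [0, 0, -0.0903, 0.0368, 0.073, 0, 1], [0, 0, -0.0903, 0.0368, 0.073, 0, 1], [0, 0, -0.0903, 0.0368, 0.073, 0, 1], [0, 0, -0.0903, 0.0368, 0.073, 0, 1], [0, 0, -0.0903, 0.0368, 0.073, 0, 1], [0, 0, -0.0903, 0.0368, 0.073, 0, 1], [0, 0, -0.0903, 0.0368, 0.073, 0, 1]]
  ]
}}

```text
time_s: 17.3
ee_pos: [617.3, -34.2, 223.2]
ee_rot: [-180.0, 0.0, 4.7]
force: [-0.3, -0.2, -1.6]
gripper_width: 43.5
gripper_force: 35.0
```

Emit:
{"name": "send_rows", "arguments": {
  "targets": [
    [[0, 0, 0, 0, 0, -0.23, 1], [0, 0, 0, 0, 0, -0.23, 1], [0, 0, 0, 0, 0, -0.15, 1], [0, 0, 0, 0, 0, 0, 1], [0, 0, 0, 0, 0, 0, 1]]
  ]
}}

```text
time_s: 17.8
ee_pos: [617.7, -34.9, 101.9]
ee_rot: [180.0, -0.0, 5.0]
force: [1.3, 0.1, -0.7]
gripper_width: 43.3
gripper_force: 35.0
```

Emit:
{"name": "send_rows", "arguments": {
  "targets": [
    [[0, 0, 0, 0, 0, -0.06, 1], [0, 0, 0, 0, 0, -0.025, 1], [0, 0, 0, 0, 0, 0, 1], [0, 0, 0, 0, 0, -0.007, 1], [0, 0, 0, 0, 0, 0, 1], [0, 0, 0, 0, 0, 0, -0.4], [0, 0, 0, 0, 0, 0, -0.4], [0, 0, 0, 0, 0, 0, -0.4], [0, 0, 0, 0, 0, 0.1, -0.4], [0, 0, 0, 0, 0, 0.245, -0.4], [0, 0, 0, 0, 0, 0.23, -0.4], [0, 0, 0, 0, 0, 0, -0.4]]
  ]
}}

```text
time_s: 19.0
ee_pos: [621.3, -35.1, 205.7]
ee_rot: [179.9, -0.8, 5.0]
force: [0.4, -0.4, 0.8]
gripper_width: 64.2
gripper_force: 0.0
```

Emit:
{"name": "send_rows", "arguments": {
  "targets": [
    [[0, 0, 0.0903, -0.0448, -0.1575, 0, -0.4], [0, 0, 0.0903, -0.0448, -0.1575, 0, -0.4], [0, 0, 0.0903, -0.0448, -0.1575, 0, -0.4], [0, 0, 0.0903, -0.0448, -0.1575, 0, -0.4], [0, 0, 0.0903, -0.0448, -0.1575, 0, -0.4], [0, 0, 0.0903, -0.0448, -0.1575, 0, -0.4], [0, 0, 0.0903, -0.0448, -0.1575, 0, -0.4], [0, 0, 0.0903, -0.0448, -0.1575, 0, -0.4], [0, 0, 0.0903, -0.0448, -0.1575, 0, -0.4], [0, 0, 0.0903, -0.0448, -0.1575, 0, -0.4], [0, 0, 0, 0, 0, 0, -0.4]]
  ]
}}

```text
time_s: 20.1
ee_pos: [526.1, -353.4, 197.1]
ee_rot: [-179.9, 0.1, 86.2]
force: [0.5, 0.5, -0.8]
gripper_width: 63.9
gripper_force: 0.0
```

Run:
```python
from h import *
st=env.state();p,d=optics.grab_frame("wrist");print(st["ee_pos"],st["ee_rot"])
P=cam("wrist",st);W=cloud("wrist",d,P)
for n,c in dict(b=(532,-350.2),knob=(537.6,-265.6)).items():
    z=136 if n=="knob" else 127
    m=(abs(W[...,2]-z)<5)&(np.hypot(W[...,0]-c[0],W[...,1]-c[1])<32); pts=W[m]
    if len(pts)>50:
        (x,y),r=cv2.minEnclosingCircle(pts[:,:2].astype(np.float32)); print(n,len(pts),np.round(np.median(pts,0),1),round(x,1),round(y,1),round(r,1))
p,d=optics.grab_frame("top");W=cloud("top",d)
for c in [(687,47),(536,34.5),(618,-35)]:
    m=(abs(W[...,2]-107)<4)&(np.hypot(W[...,0]-c[0],W[...,1]-c[1])<40);print(m.sum(),np.round(np.median(W[m],0),1))
```

```text
[ 526.13121192 -353.38150205  197.10042877] [-1.79937591e+02  7.36802168e-02  8.61784034e+01]
b 3866 [ 532.2 -348.1  126.5] 532.2 -349.6 22.2
knob 2713 [ 536.6 -265.   135.3] 536.6 -265.2 16.3
214 [678.7  44.1 107.5]
217 [533.6  36.3 107.3]
211 [619.1 -34.4 107.7]
```

Third bucket is placed well. Bucket b: correct by (+5.5,+3.5) and descend 96.

Emit:
{"name": "send_rows", "arguments": {
  "targets": [
    [[0, 0, 0, 0.0275, 0.0175, -0.1, -0.4], [0, 0, 0, 0, 0, -0.1, -0.4], [0, 0, 0, 0, 0, 0, -0.4], [0, 0, 0, 0, 0, 0, -0.4]]
  ]
}}

```text
time_s: 20.6
ee_pos: [533.5, -345.3, 158.1]
ee_rot: [-180.0, -0.0, 86.3]
force: [0.5, -0.4, 0.2]
gripper_width: 63.7
gripper_force: 0.0
```

Emit:
{"name": "send_rows", "arguments": {
  "targets": [
    [[0, 0, 0, -0.005, -0.02, -0.02, -0.4], [0, 0, 0, 0, 0, 0, -0.4], [0, 0, 0, 0, 0, 0, -0.4]]
  ]
}}

```text
time_s: 20.9
ee_pos: [532.3, -350.6, 154.7]
ee_rot: [179.9, 0.0, 86.3]
force: [0.3, 0.2, -1.0]
gripper_width: 63.9
gripper_force: 0.0
```

Emit:
{"name": "send_rows", "arguments": {
  "targets": [
    [[0, 0, 0, 0, 0.004, -0.1, -0.4], [0, 0, 0, 0, 0, -0.1, -0.4], [0, 0, 0, 0, 0, -0.066, -0.4], [0, 0, 0, 0, 0, 0, -0.4], [0, 0, 0, 0, 0, 0, 1], [0, 0, 0, 0, 0, 0, 1], [0, 0, 0, 0, 0, 0, 1], [0, 0, 0, 0, 0, 0, 1], [0, 0, 0, 0, 0, 0.05, 1], [0, 0, 0, 0, 0, 0.05, 1], [0, 0, 0, 0, 0, 0.05, 1], [0, 0, 0, 0, 0, 0, 1]]
  ]
}}

```text
time_s: 22.1
ee_pos: [533.2, -350.2, 133.2]
ee_rot: [179.8, 0.1, 86.3]
force: [-0.3, 0.3, -0.6]
gripper_width: 42.9
gripper_force: 35.0
```

Emit:
{"name": "send_rows", "arguments": {
  "targets": [
    [[0, 0, 0, 0, 0, 0.245, 1], [0, 0, 0, 0, 0, 0.245, 1], [0, 0, -0.0903, 0.005, 0.1543, 0, 1], [0, 0, -0.0903, 0.005, 0.1543, 0, 1], [0, 0, -0.0903, 0.005, 0.1543, 0, 1], [0, 0, -0.0903, 0.005, 0.1543, 0, 1], [0, 0, -0.0903, 0.005, 0.1543, 0, 1], [0, 0, -0.0903, 0.005, 0.1543, 0, 1], [0, 0, -0.0903, 0.005, 0.1543, 0, 1], [0, 0, -0.0903, 0.005, 0.1543, 0, 1], [0, 0, -0.0903, 0.005, 0.1543, 0, 1], [0, 0, -0.0903, 0.005, 0.1543, 0, 1]]
  ]
}}

```text
time_s: 23.3
ee_pos: [541.9, -39.7, 228.9]
ee_rot: [180.0, 0.0, 4.7]
force: [-0.3, -0.1, -1.1]
gripper_width: 43.5
gripper_force: 35.0
```

Emit:
{"name": "send_rows", "arguments": {
  "targets": [
    [[0, 0, 0, 0, 0, 0, 1], [0, 0, 0, 0, 0, -0.23, 1], [0, 0, 0, 0, 0, -0.23, 1], [0, 0, 0, 0, 0, -0.15, 1], [0, 0, 0, 0, 0, 0, 1], [0, 0, 0, 0, 0, 0, 1]]
  ]
}}

```text
time_s: 23.9
ee_pos: [542.7, -41.5, 107.4]
ee_rot: [180.0, -0.0, 5.1]
force: [-0.4, 0.3, -0.4]
gripper_width: 43.0
gripper_force: 35.0
```

Down 24, release, rise to about 230.

Emit:
{"name": "send_rows", "arguments": {
  "targets": [
    [[0, 0, 0, 0, 0, -0.08, 1], [0, 0, 0, 0, 0, -0.033, 1], [0, 0, 0, 0, 0, 0, 1], [0, 0, 0, 0, 0, -0.007, 1], [0, 0, 0, 0, 0, 0, 1], [0, 0, 0, 0, 0, 0, -0.4], [0, 0, 0, 0, 0, 0, -0.4], [0, 0, 0, 0, 0, 0, -0.4], [0, 0, 0, 0, 0, 0.1, -0.4], [0, 0, 0, 0, 0, 0.245, -0.4], [0, 0, 0, 0, 0, 0.245, -0.4], [0, 0, 0, 0, 0, 0.15, -0.4]]
  ]
}}

```text
time_s: 25.1
ee_pos: [543.4, -41.0, 234.9]
ee_rot: [179.9, -0.3, 5.0]
force: [0.7, 0.2, -0.0]
gripper_width: 64.0
gripper_force: 0.0
```

Emit:
{"name": "send_rows", "arguments": {
  "targets": [
    [[0, 0, 0.0833, -0.004, -0.1402, 0, -0.4], [0, 0, 0.0833, -0.004, -0.1402, 0, -0.4], [0, 0, 0.0833, -0.004, -0.1402, 0, -0.4], [0, 0, 0.0833, -0.004, -0.1402, 0, -0.4], [0, 0, 0.0833, -0.004, -0.1402, 0, -0.4], [0, 0, 0.0833, -0.004, -0.1402, 0, -0.4], [0, 0, 0.0833, -0.004, -0.1402, 0, -0.4], [0, 0, 0.0833, -0.004, -0.1402, 0, -0.4], [0, 0, 0, 0, 0, -0.2, -0.4], [0, 0, 0, 0, 0, 0, -0.4], [0, 0, 0, 0, 0, 0, -0.4], [0, 0, 0, 0, 0, 0, -0.4]]
  ]
}}

```text
time_s: 26.3
ee_pos: [536.7, -265.1, 192.5]
ee_rot: [179.9, 0.0, 65.0]
force: [-0.1, 0.3, 0.9]
gripper_width: 63.8
gripper_force: 0.0
```

Run:
```python
from h import *
st=env.state();p,d=optics.grab_frame("wrist");print(st["ee_pos"],st["ee_rot"])
P=cam("wrist",st);W=cloud("wrist",d,P)
m=(abs(W[...,2]-136)<5)&(np.hypot(W[...,0]-537,W[...,1]+265)<35); pts=W[m]
(x,y),r=cv2.minEnclosingCircle(pts[:,:2].astype(np.float32)); print("knob",len(pts),np.round(np.median(pts,0),1),round(x,1),round(y,1),round(r,1))
p,d=optics.grab_frame("top");W=cloud("top",d)
for c in [(687,47),(536,34.5),(618,-35),(543,-41)]:
    m=(abs(W[...,2]-107)<4)&(np.hypot(W[...,0]-c[0],W[...,1]-c[1])<30);print(m.sum(),np.round(np.median(W[m],0),1))
m=(abs(W[...,2]-42)<5)&(np.hypot(W[...,0]-430,W[...,1]-75)<80);print("thimble",m.sum(),np.round(np.median(W[m],0),1))
for r in optics.silhouettes("top","mat")[:3]:
    c=max(cv2.findContours(r["mask"].astype(np.uint8),0,1)[0],key=cv2.contourArea)[:,0]
    w=np.array([ray("top",u,5)[:2] for u in c],np.float32);print("mat",round(r["conf"],2),cv2.fitEllipse(w))
cv2.imwrite("pics/top3.png",cv2.resize(p[130:330,180:480,::-1],None,fx=2.6,fy=2.6))
```

```text
[ 536.66473526 -265.13946326  192.51216212] [1.79851492e+02 1.96058656e-03 6.50493573e+01]
knob 2081 [ 537.2 -264.   135.4] 536.8 -265.0 16.5
216 [678.8  44.3 107.9]
211 [533.5  36.6 107.4]
221 [617.6 -34.4 107.7]
213 [542.1 -42.7 107.6]
thimble 146 [428.2  75.6  41.9]
mat 0.91 ((561.6058349609375, 254.37539672851562), (154.4608917236328, 159.40965270996094), 150.67127990722656)
```

View pics/top3.png

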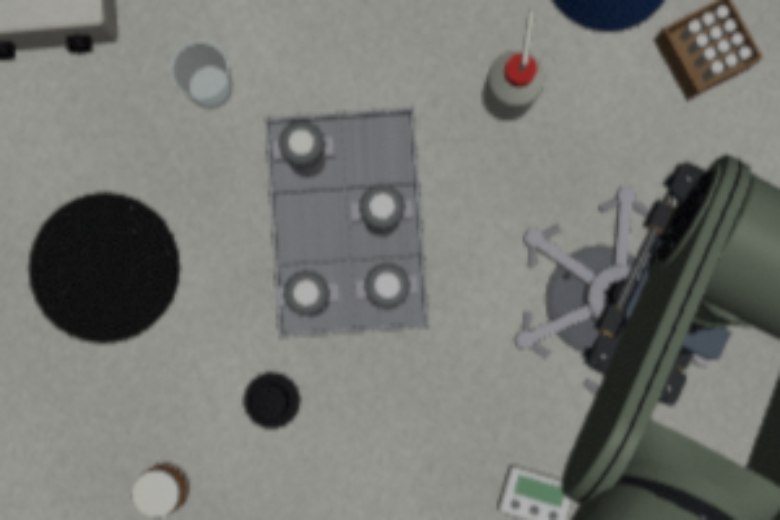

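All four buckets stand upright in the tray at crop (303,145), (382,209), (306,293) and (387,287), with lugs across. The mat is at (105,267) and the thimble at (272,401), neither of them moved. Next is the rotor.

Emit:
{"name": "send_rows", "arguments": {
  "targets": [
    [[0, 0, 0, 0, 0, -0.2, -0.4], [0, 0, 0, 0, 0, -0.15, -0.4], [0, 0, 0, 0, 0, -0.085, -0.4], [0, 0, 0, 0, 0, 0, -0.4], [0, 0, 0, 0, 0, 0, -0.4], [0, 0, 0, 0, 0, 0, 1], [0, 0, 0, 0, 0, 0, 1], [0, 0, 0, 0, 0, 0, 1], [0, 0, 0, 0, 0, 0, 1], [0, 0, 0, 0, 0, 0, 1], [0, 0, 0, 0, 0, 0, 1], [0, 0, 0, 0, 0, 0, 1]]
  ],
  "grip_force": 60
}}

```text
time_s: 27.65
ee_pos: [535.8, -265.3, 104.2]
ee_rot: [180.0, 0.0, 65.0]
force: [-0.9, 0.8, 2.5]
gripper_width: 29.1
gripper_force: 60.0
```

Emit:
{"name": "send_rows", "arguments": {
  "targets": [
    [[0, 0, 0, 0, 0, 0.04, 1], [0, 0, 0, 0, 0, 0.04, 1], [0, 0, 0, 0, 0, 0.04, 1], [0, 0, 0, 0, 0, 0.04, 1], [0, 0, 0, 0, 0, 0.04, 1], [0, 0, 0, 0, 0, 0.04, 1], [0, 0, 0, 0, 0, 0, 1]]
  ]
}}

```text
time_s: 28.35
ee_pos: [536.2, -265.4, 153.4]
ee_rot: [179.9, 0.0, 65.0]
force: [1.7, -0.3, -8.7]
gripper_width: 29.3
gripper_force: 60.0
```

Emit:
{"name": "send_rows", "arguments": {
  "targets": [
    [[0, 0, 0, 0, 0, 0.15, 1], [0, 0, 0, 0, 0, 0.15, 1], [0, 0, 0, 0.01, 0.1, 0, 1], [0, 0, 0, 0.01, 0.2, 0, 1], [0, 0, 0, 0.01, 0.2, 0, 1], [0, 0, 0, 0.01, 0.2, 0, 1], [0, 0, 0, 0.01, 0.2, 0, 1], [0, 0, 0, 0.01, 0.2, 0, 1], [0, 0, 0, 0.01, 0.2, 0, 1], [0, 0, 0, 0.01, 0.2, 0, 1], [0, 0, 0, 0.01, 0.2, 0, 1], [0, 0, 0, 0.01, 0.2, 0, 1]]
  ]
}}

```text
time_s: 29.55
ee_pos: [555.0, 116.2, 211.6]
ee_rot: [-180.0, 0.0, 65.0]
force: [0.8, 0.3, -8.9]
gripper_width: 29.2
gripper_force: 60.0
```

Emit:
{"name": "send_rows", "arguments": {
  "targets": [
    [[0, 0, 0, 0.01, 0.2, 0, 1], [0, 0, 0, 0.01, 0.2, 0, 1], [0, 0, 0, 0.005, 0.1, 0, 1], [0, 0, 0, 0, 0, 0, 1], [0, 0, 0, 0, 0, 0, 1]]
  ]
}}

```text
time_s: 30.05
ee_pos: [560.1, 214.7, 211.3]
ee_rot: [-180.0, 0.1, 65.1]
force: [-0.7, -0.4, -8.7]
gripper_width: 29.1
gripper_force: 60.0
```

Run:
```python
from h import *
st=env.state();print(st["ee_pos"],st["ee_rot"],st["gripper_width"],st["force"])
p,d=optics.grab_frame("scene");cv2.imwrite("pics/s4.png",p[:,:,::-1])
for n in("scene","top"):
  if n=="top":optics.grab_frame(n)
  for k in ("mat",):
    for r in optics.place_of(n,k)[:2]:print(n,k,r["conf"],np.round(ray(n,r["at"],0)))
```

```text
[560.06433492 214.66889739 211.2538463 ] [-1.79954639e+02  1.20563730e-01  6.50893173e+01] 29.11220352582718 [-0.7287084  -0.44739188 -8.67879231]
scene mat 0.7 [564. 259.   0.]
scene mat 0.63 [ 343. -205.    0.]
top mat 0.91 [554. 255.   0.]
top mat 0.17 [537.  46.   0.]
```

View pics/s4.png

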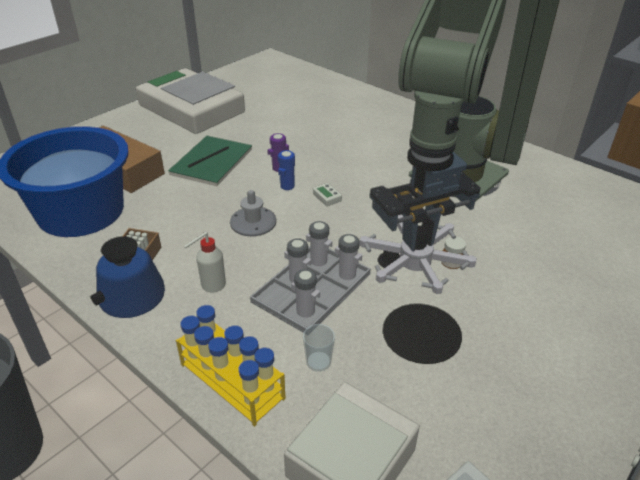

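The rotor is held level at (415,240), the mat at (422,332) hasn't moved, and the buckets are standing. I'll go 40 mm further in y and lower.

Emit:
{"name": "send_rows", "arguments": {
  "targets": [
    [[0, 0, 0, 0.005, 0.1, 0, 1], [0, 0, 0, 0, 0.1, 0, 1], [0, 0, 0, 0, 0, -0.2, 1], [0, 0, 0, 0, 0, -0.2, 1], [0, 0, 0, 0, 0, -0.2, 1], [0, 0, 0, 0, 0, -0.12, 1], [0, 0, 0, 0, 0, -0.04, 1], [0, 0, 0, 0, 0, 0, 1], [0, 0, 0, 0, 0, 0, 1]]
  ]
}}

```text
time_s: 31.15
ee_pos: [563.4, 255.0, 61.7]
ee_rot: [179.9, -0.2, 65.0]
force: [0.2, 0.4, -8.0]
gripper_width: 28.9
gripper_force: 60.0
```

Emit:
{"name": "send_rows", "arguments": {
  "targets": [
    [[0, 0, 0, 0, 0, -0.03, 1], [0, 0, 0, 0, 0, -0.025, 1], [0, 0, 0, 0, 0, 0, 1], [0, 0, 0, 0, 0, -0.008, 1], [0, 0, 0, 0, 0, 0, 1]]
  ]
}}

```text
time_s: 31.65
ee_pos: [561.9, 254.9, 47.3]
ee_rot: [180.0, -0.0, 65.0]
force: [0.2, 0.8, -8.5]
gripper_width: 29.1
gripper_force: 60.0
```

Emit:
{"name": "send_rows", "arguments": {
  "targets": [
    [[0, 0, 0, 0, 0, -0.006, 1], [0, 0, 0, 0, 0, -0.004, 1], [0, 0, 0, 0, 0, 0, 1]]
  ]
}}

```text
time_s: 31.95
ee_pos: [562.0, 254.9, 47.2]
ee_rot: [179.9, -0.1, 65.0]
force: [-3.9, -2.9, 5.6]
gripper_width: 29.2
gripper_force: 60.0
```

Emit:
{"name": "send_rows", "arguments": {
  "targets": [
    [[0, 0, 0, 0, 0, 0.005, -0.4], [0, 0, 0, 0, 0, 0, -0.4], [0, 0, 0, 0, 0, 0, -0.4], [0, 0, 0, 0, 0, 0, -0.4], [0, 0, 0, 0, 0, 0.1, -0.4], [0, 0, 0, 0, 0, 0.2, -0.4], [0, 0, 0, 0, 0, 0.23, -0.4], [0, 0, 0, 0, 0, 0.23, -0.4]]
  ]
}}

```text
time_s: 32.75
ee_pos: [561.6, 254.7, 199.5]
ee_rot: [-180.0, 0.0, 65.0]
force: [1.4, 0.2, 0.0]
gripper_width: 63.9
gripper_force: 0.0
```

Emit:
{"name": "send_rows", "arguments": {
  "targets": [
    [[0, 0, 0.0864, -0.0735, -0.0995, 0, -0.4], [0, 0, 0.0864, -0.0735, -0.0995, 0, -0.4], [0, 0, 0.0864, -0.0735, -0.0995, 0, -0.4], [0, 0, 0.0864, -0.0735, -0.0995, 0, -0.4], [0, 0, 0.0864, -0.0735, -0.0995, 0, -0.4], [0, 0, 0.0864, -0.0735, -0.0995, 0, -0.4], [0, 0, 0.0864, -0.0735, -0.0995, 0, -0.4], [0, 0, 0.0864, -0.0735, -0.0995, 0, -0.4], [0, 0, 0.0864, -0.0735, -0.0995, 0, -0.4], [0, 0, 0, 0, 0, 0, -0.4], [0, 0, 0, 0, 0, 0, -0.4], [0, 0, 0, 0, 0, 0, -0.4]]
  ]
}}

```text
time_s: 33.95
ee_pos: [430.3, 76.2, 198.4]
ee_rot: [179.9, 0.0, 134.9]
force: [0.4, 0.4, 0.4]
gripper_width: 64.0
gripper_force: 0.0
```

Run:
```python
from h import *
st=env.state();p,d=optics.grab_frame("wrist");print(st["ee_pos"],st["ee_rot"])
cv2.imwrite("pics/w5.png",p[:,:,::-1])
P=cam("wrist",st);W=cloud("wrist",d,P);np.save("W5.npy",W)
m=(abs(W[...,2]-42)<6)&(np.hypot(W[...,0]-430,W[...,1]-77)<70); pts=W[m]
if len(pts)>30:
    (x,y),r=cv2.minEnclosingCircle(pts[:,:2].astype(np.float32)); print("thimble",len(pts),np.round(np.median(pts,0),1),round(x,1),round(y,1),round(r,1))
for r in optics.place_of("wrist","thimble_mid")[:2]:print(r["conf"],r["at"],np.round(ray("wrist",r["at"],21,P),1))
p,d=optics.grab_frame("top");W=cloud("top",d)
m=(abs(W[...,2]-79)<4)&(np.hypot(W[...,0]-562,W[...,1]-255)<30);print("knob",m.sum(),np.round(np.median(W[m],0),1))
m=(abs(W[...,2]-42)<5)&(np.hypot(W[...,0]-430,W[...,1]-75)<80);print("thimble top",m.sum(),np.round(np.median(W[m],0),1) if m.any() else 0)
```

```text
[430.27786312  76.15438333 198.4140992 ] [1.79934689e+02 2.22658390e-02 1.34943749e+02]
thimble 1610 [427.1  76.9  41.5] 427.6 76.2 18.5
0.8 [315.6, 217.5] [429.8  73.5  21. ]
knob 97 [559.7 254.4  78.5]
thimble top 0 0
```

View pics/w5.png

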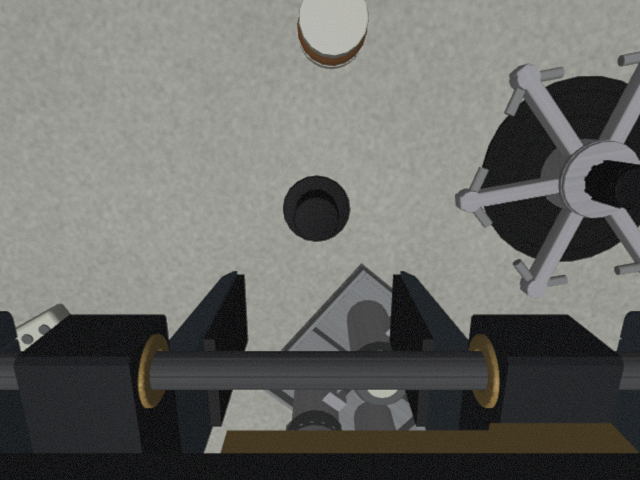

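The thimble is at pixel (317,208), i.e. (427.6,76.2) with radius 18.5 as described. The rotor stands on the mat. Next I'll descend on the thimble crown.

Emit:
{"name": "send_rows", "arguments": {
  "targets": [
    [[0, 0, 0, -0.0125, 0, -0.23, -0.4], [0, 0, 0, 0, 0, -0.23, -0.4], [0, 0, 0, 0, 0, -0.2, -0.4], [0, 0, 0, 0, 0, -0.15, -0.4], [0, 0, 0, 0, 0, -0.06, -0.4], [0, 0, 0, 0, 0, -0.05, -0.4], [0, 0, 0, 0, 0, 0, -0.4], [0, 0, 0, 0, 0, 0, -0.4]]
  ],
  "grip_force": 25
}}

```text
time_s: 34.9
ee_pos: [427.6, 75.9, 14.6]
ee_rot: [179.9, 0.0, 135.0]
force: [1.0, -0.4, 0.6]
gripper_width: 64.2
gripper_force: 0.0
```

Emit:
{"name": "send_rows", "arguments": {
  "targets": [
    [[0, 0, 0, 0, 0, 0, 1], [0, 0, 0, 0, 0, 0, 1], [0, 0, 0, 0, 0, 0, 1], [0, 0, 0, 0, 0, 0, 1], [0, 0, 0, 0, 0, 0, 1], [0, 0, 0, 0, 0, 0.1, 1], [0, 0, 0, 0, 0, 0.23, 1], [0, 0, 0, 0, 0, 0.23, 1], [0, 0, 0, 0, 0, 0.23, 1], [0, 0, 0, 0.0684, -0.213, 0, 1], [0, 0, 0, 0.0684, -0.213, 0, 1]]
  ]
}}

```text
time_s: 36.0
ee_pos: [455.4, -9.8, 174.2]
ee_rot: [179.8, 0.2, 135.2]
force: [0.7, 0.2, -0.3]
gripper_width: 37.1
gripper_force: 25.0
```

Emit:
{"name": "send_rows", "arguments": {
  "targets": [
    [[0, 0, 0, 0.0684, -0.213, 0, 1], [0, 0, 0, 0.0684, -0.213, 0, 1], [0, 0, 0, 0.0684, -0.213, 0, 1], [0, 0, 0, 0.0684, -0.213, 0, 1], [0, 0, 0, 0.0684, -0.213, 0, 1], [0, 0, 0, 0.0684, -0.213, 0, 1], [0, 0, 0, 0, 0, 0, 1], [0, 0, 0, 0, 0, 0, 1], [0, 0, 0, 0, 0, 0, 1]]
  ]
}}

```text
time_s: 36.9
ee_pos: [535.7, -264.1, 171.9]
ee_rot: [-180.0, -0.1, 135.0]
force: [-1.1, -0.6, 0.4]
gripper_width: 36.6
gripper_force: 25.0
```

Run:
```python
from h import *
st=env.state();p,d=optics.grab_frame("wrist");print(st["ee_pos"],st["ee_rot"],st["gripper_width"])
cv2.imwrite("pics/w6.png",p[:,:,::-1])
P=cam("wrist",st);W=cloud("wrist",d,P)
for z,t in((94,4),(62,4),):
    m=(abs(W[...,2]-z)<t)&(np.hypot(W[...,0]-537,W[...,1]+265)<40); pts=W[m]
    if len(pts)>20:
        (x,y),r=cv2.minEnclosingCircle(pts[:,:2].astype(np.float32)); print(z,len(pts),np.round(np.median(pts,0),1),round(x,1),round(y,1),round(r,1))
```

```text
[ 535.73812444 -264.06721891  171.86777504] [-1.79999889e+02 -9.81596175e-02  1.35018017e+02] 36.64140894394964
62 2184 [ 525.6 -253.3   61.5] 536.6 -265.0 27.8
```

View pics/w6.png

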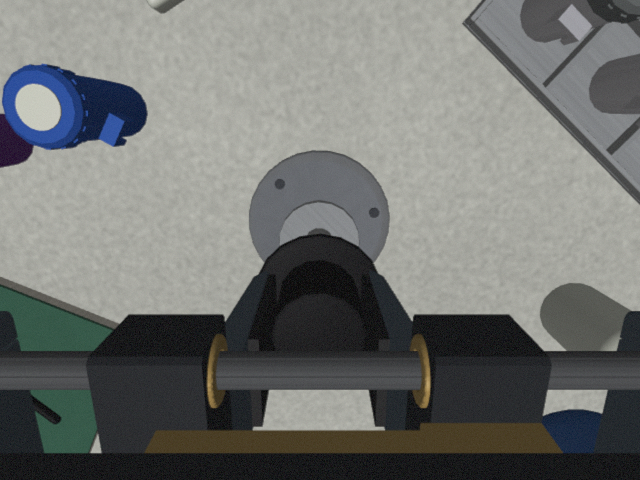

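The thimble is held centred at (320,300) over the stand, whose shoulder is at (320,225). The spindle is at (536.6,-265.0). Lower to just above the tip.

Emit:
{"name": "send_rows", "arguments": {
  "targets": [
    [[0, 0, 0, 0.0045, -0.0045, -0.1, 1], [0, 0, 0, 0, 0, -0.12, 1], [0, 0, 0, 0, 0, -0.06, 1], [0, 0, 0, 0, 0, 0, 1], [0, 0, 0, 0, 0, 0, 1], [0, 0, 0, 0, 0, 0, 1]]
  ]
}}

```text
time_s: 37.55
ee_pos: [538.1, -266.2, 117.6]
ee_rot: [179.9, 0.1, 135.0]
force: [0.8, 1.0, -0.5]
gripper_width: 36.9
gripper_force: 25.0
```

Small xy correction (-1.4,+1.1), then 25 mm down slowly.

Emit:
{"name": "send_rows", "arguments": {
  "targets": [
    [[0, 0, 0, -0.006, 0.005, -0.01, 1], [0, 0, 0, 0, 0, 0, 1], [0, 0, 0, 0, 0, -0.025, 1], [0, 0, 0, 0, 0, -0.025, 1], [0, 0, 0, 0, 0, -0.025, 1], [0, 0, 0, 0, 0, -0.025, 1], [0, 0, 0, 0, 0, 0, 1]]
  ]
}}

```text
time_s: 38.25
ee_pos: [535.7, -264.9, 93.2]
ee_rot: [-180.0, -0.1, 135.0]
force: [-1.0, -0.6, -0.9]
gripper_width: 36.8
gripper_force: 25.0
```

Emit:
{"name": "send_rows", "arguments": {
  "targets": [
    [[0, 0, 0, 0, 0, -0.025, 1], [0, 0, 0, 0, 0, -0.025, 1], [0, 0, 0, 0, 0, -0.02, 1], [0, 0, 0, 0, 0, -0.01, 1], [0, 0, 0, 0, 0, -0.005, 1], [0, 0, 0, 0, 0, 0, 1], [0, 0, 0, 0, 0, 0, 1]]
  ]
}}

```text
time_s: 38.95
ee_pos: [536.2, -265.1, 77.4]
ee_rot: [180.0, 0.0, 135.0]
force: [0.8, -0.5, -0.4]
gripper_width: 37.4
gripper_force: 25.0
```

Emit:
{"name": "send_rows", "arguments": {
  "targets": [
    [[0, 0, 0, 0, 0, -0.006, 1], [0, 0, 0, 0, 0, -0.006, 1], [0, 0, 0, 0, 0, 0, 1], [0, 0, 0, 0, 0, 0, 1]]
  ]
}}

```text
time_s: 39.35
ee_pos: [536.4, -265.3, 76.7]
ee_rot: [180.0, 0.1, 135.0]
force: [-2.7, 1.8, 9.2]
gripper_width: 37.0
gripper_force: 25.0
```

Seated: the force is 9 N upward at TCP 76.7, where I expected 76.6. Release and rise.

Emit:
{"name": "send_rows", "arguments": {
  "targets": [
    [[0, 0, 0, 0, 0, 0.006, 1], [0, 0, 0, 0, 0, 0, -0.4], [0, 0, 0, 0, 0, 0, -0.4], [0, 0, 0, 0, 0, 0, -0.4], [0, 0, 0, 0, 0, 0.05, -0.4], [0, 0, 0, 0, 0, 0.15, -0.4], [0, 0, 0, 0, 0, 0.23, -0.4], [0, 0, 0, 0, 0, 0.2, -0.4], [0, 0, 0, -0.1, 0, 0.1, -0.4], [0, 0, 0, -0.2, 0, 0, -0.4], [0, 0, 0, 0, 0, 0, -0.4], [0, 0, 0, 0, 0, 0, -0.4]]
  ]
}}

```text
time_s: 40.55
ee_pos: [475.8, -265.1, 223.0]
ee_rot: [180.0, 0.1, 134.9]
force: [-0.3, -0.4, 0.1]
gripper_width: 63.6
gripper_force: 0.0
```

Run:
```python
from h import *
p,d=optics.grab_frame("scene");cv2.imwrite("pics/s7.png",p[:,:,::-1])
st=env.state();p,d=optics.grab_frame("wrist");P=cam("wrist",st);W=cloud("wrist",d,P)
m=(abs(W[...,2]-104)<8)&(np.hypot(W[...,0]-537,W[...,1]+265)<35);pts=W[m]
if len(pts)>20:print("thimble top",len(pts),np.median(pts,0).round(1),cv2.minEnclosingCircle(pts[:,:2].astype(np.float32)))
p,d=optics.grab_frame("top");W=cloud("top",d)
for c,z in [((687,47),107),((536,34.5),107),((618,-35),107),((543,-41),107),((561,255),79)]:
    m=(abs(W[...,2]-z)<4)&(np.hypot(W[...,0]-c[0],W[...,1]-c[1])<30);print(m.sum(),np.round(np.median(W[m],0),1))
for r in optics.silhouettes("top","mat")[:1]:
    ys,xs=np.nonzero(r["mask"]);w=ray("top",((xs.min()+xs.max())/2,(ys.min()+ys.max())/2),5);print("mat",r["conf"],w.round(1))
```

```text
thimble top 1685 [ 533.3 -265.7  103.4] ((536.1907348632812, -264.98236083984375), 18.520288467407227)
217 [678.9  44.1 107.5]
217 [533.8  36.  107.8]
214 [617.1 -34.4 107.5]
216 [542.3 -40.6 107.6]
99 [561.8 253.9  78.1]
mat 0.67 [560.9 254.8   5. ]
```

View pics/s7.png

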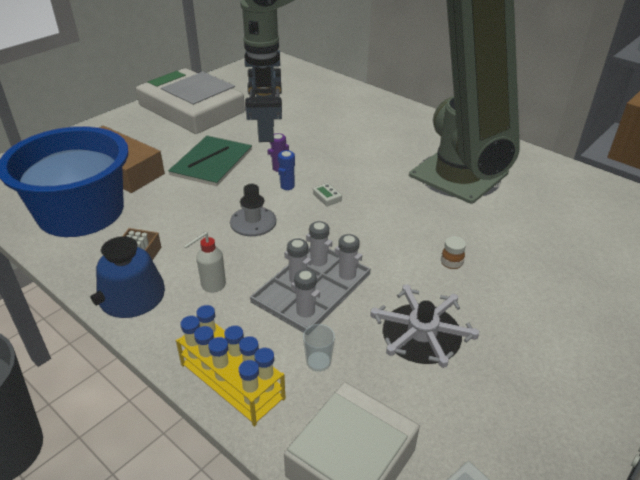

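The thimble is seated on the spindle at (252,200), its top at z≈104 as it should be. The rotor stands on the mat at (425,325), and the four buckets are upright in the tray. The other things on the bench are where they were. I'll hand in the job.

```bash
python3 -c "
from workcell import env
print(env.job_done())"
```

```text
the job is handed in; nothing more can be done
None
```

I handed the job in after about 41 s of robot time: all four buckets stand upright in their own tray cells with lugs across, the bare rotor stands in the middle of the mat, and the thimble is fully down over the spindle; the hand-in gave no verdict back.

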